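# Gauge the bore depth of a pole ferrule

## Robot

A 7-joint arm with a two-finger parallel gripper is mounted at the origin on a cart in front of the work surface, level with it; the furniture and walls round the work are solid. World frame = base frame: x ahead of the robot, y to its left, z up, the work surface at z = 0. Lengths are in m, angles in rad, forces in N, time in s.
With the tool pointing down it reaches from about 0.425 to 0.925 m from the base axis. Payload 6.8 kg.
Tool frame: the origin (TCP) lies at the very end of the fingers, on their centre line; the grasp point (between the pads) lies 19 mm behind it; z points along the fingers, y is the line along which they close (so a half turn about z gives the same grasp; the last joint's range is limited). The gripper opens to 85 mm and grips with 20 to 120 N. Pads are 22 mm wide; open, the fingers measure 114 mm over their backs; the gripper's body (76 mm by 85 mm) begins 54 mm behind the grasp point. The pads swing forward as they close: fully open they stand 13 mm farther back than shut.
Start: joints at [0.994, 0.477, 0.022, 1.555, -0.011, 1.109, -0.083], TCP at [0.305, -0.602, 0.231] pointing down, gripper open.
Joint ranges: [-2.96, 2.96], [-0.34, 2.1], [-1.41, 1.46], [0.24, 2.44], [-1.37, 4.51], [0.17, 1.92], [-2.96, 2.96]. Speed limits (rad/s): [2.39, 2.39, 3.14, 3.14, 3.14, 3.14, 3.14].

## Interface

Orientations are given as a unit quaternion [w, x, y, z].
In Python, from station import bot gives the robot as it stands.
- The arm moves only by the tool jog_arm, never from a script. Its argument "motion" is a list of rows, each a list of 7 numbers: the turn, a rotation vector about the tool's x, y, z in rad, then the shift along the tool's x, y, z in mm, then the finger opening in mm, from 0 to 85.4. A call has 1 to 10 rows; each row is the pose to reach, as a shift and turn from the pose commanded when the call began, along the tool's axes at that moment; what a row does not reach only later rows make up. A row lasts 1/8 s, in which the tool goes at most 62.5 mm and 10.7 degrees, less where a joint would pass 70% of its speed; a pose out of reach is approached as far as the arm can. A call with a gripper value outside its range is refused whole. The fingers move at their own pace and stop on an object; "grip_force" is the grip in N (left out, the last holds). Time passes only in rows, so rows that repeat a pose let the fingers close. It gives the time, the measured TCP pose, the force, the opening and the grip force at its end, in the units of the state.
- bot.get_obs(): the state, without advancing time (a new reading comes with each control period).
- bot.read_camera(name): name is "scene" or "top" or "wrist"; returns a dict with "pixels" (400x640x3 uint8, red, green, blue), "camera_matrix" (3x3 intrinsics, pixels), "T" (4x4, takes a point from camera to world coordinates); the wrist camera has in their place "tool_from_camera" (4x4, takes a point from camera to tool coordinates, whose origin is the TCP and whose axes are the flange's). Camera axes: x right, y down, z forward; pixel columns grow to the right and rows downward; lengths in m; the calibration is good to about 2 mm. A picture is of the moment at which its call begins: read the wrist's pose just before it. There is no depth.
- bot.hand_in(): hands the job in; it is judged then, once.
Trained networks look in a picture, given as the dict that the camera call returned (one of the last four; its "shot" number tells which), for a name from the list of things; names that differ only in an ending like _2 or _b are one class to them, and where a whole thing is asked for, a point or a joint stands for the part that bears it (a point fixed in the world has none). Each returns a list of dicts, best first, with "score" (0 to 1); they miss things now and then, are a little off and sometimes report something else, mostly with a low value. They report only what shows in the picture. A call takes as long as a camera call.
- bot.spot_in(thing, picture): "xy" ([column, row] in pixels, amid what is visible of it).
- bot.tip_of(thing, picture): "xy" ([column, row] in pixels: a listed point, or the origin of a listed thing).
The state is a dict: "t": time; "q": joint angles; "joint_vel": joint speeds; "joint_torque": joint torques, N m; "eef_pos": TCP position; "tool_rot": TCP orientation; "contact_force": force on the tool from outside, world axes, zero at the start; "torque": the same for the moment, N m; "gripper_width": opening from 0.0 (shut) to 1.0 (fully open); "grasp_force": force on a finger pad.
Only numpy, scipy, OpenCV 4.12 (cv2) and the standard library are available. Lean on these libraries where they do the work, as an engineer would, in place of code of your own. Each camera call takes 0.05 s, during which the arm holds its last target. There are 200 camera calls.

## Task

The bore of the aluminium pole ferrule clamped in the inclined blue stand is to be checked for depth. First scrub out the bore with the red-handled tube brush: push it right down to the bottom, draw it up to the mouth, push it right down once more, then take it out and lay it down flat on the bench. Then take the black-handled depth gauge, push it into the bore until its brass collar stops against the mouth so that the bottom pushes the sliding pin back, pull it straight out without disturbing the pin, and finish while holding it up level in the gripper, at least 20 cm above the bench, for the pin to be read; leave the other things on the bench where they are, and end with the gauge still held.

Things in the scene. Friction and masses are not known exactly. Their poses are not given: they have to be found in the camera images.
- stand: Blue steel checking stand, fixed to the bench: base plate 110 x 160 x 12 mm, origin under the centre of the plate on the bench; the plate's long side is its y axis. It carries the clamped ferrule on an inclined bed, mouth toward its +y end and upward; the highest part is about 135 mm above the bench. Its place and yaw differ from run to run.
- ferrule: Aluminium pole ferrule (blind socket) clamped on the stand by two straps, 35 mm outside diameter, 118 mm long, bore 23 mm wide and 90 mm deep with a flat bottom. Origin at the centre of the mouth (118 mm above the bench), z axis along the bore out of the mouth, rising at 30 degrees above level toward the stand's +y; x axis level. Does not move in a run.
- gauge: Depth gauge, loose, 0.23 kg, lying flat on the bench along its x axis, tip toward +x. Black flat-sided handle 94 mm long (x -50 to +44 mm), 20 mm wide (y), 30 mm high (z 0 to 30 mm), then a brass stop collar 30 mm wide (x 44 to 53 mm), a 16 mm thick aluminium sleeve (x 53 to 125 mm), and the steel pin that stands out of the sleeve. Its centre line is 15 mm above its underside. Origin on the underside, below the place to grip.
- gauge_grip (a point): Middle of the gauge's handle, on the centre line, where it is best gripped across the 20 mm width.
- gauge_collar (a point): Centre of the collar's stop face, on the centre line, 53 mm ahead (+x) of gauge_grip.
- pin_tip (a point): End of the measuring pin, on the centre line: 106 mm ahead of the collar face with the pin fully out.
- pin (a joint): How far the 8 mm measuring pin is pushed back into the sleeve, m: 0 fully out (it then stands 34 mm out of the sleeve), at most 0.030. It slides at about 2 N and stays where it is left. It starts nearly out, at 0 to 0.006; with the collar on the mouth of this 90 mm deep bore it reads 0.016 and the sleeve ends within the pin's green band.
- brush: Tube brush, loose, 0.09 kg, lying flat on the bench along its x axis, bristles toward +x. Red flat-sided handle 100 mm long (x -50 to +50 mm), 18 mm wide (y), 24 mm high (z 0 to 24 mm), then a thin stem and a bristle head 21 mm wide (x 92 to 172 mm); the bristles give way, only the 10 mm core is solid. Its centre line is 12 mm above its underside. Origin on the underside, below the middle of the handle.
- brush_grip (a point): Middle of the brush's handle, on the centre line, where it is best gripped across the 18 mm width.
- brush_tip (a point): End of the brush, on the centre line, 172 mm ahead (+x) of brush_grip. A flat wooden strip 35 mm wide and 6 mm high runs along the bench just behind the two tools; the bench is flat on the robot's side of it.
- screw_box: Bystander: small green and yellow cardboard box, 60 x 90 x 51 mm, loose, origin under its centre.
- pole_socket: Bystander: black moulded round flange with a socket, 86 mm wide, 32 mm high, loose, origin under its centre.
- packing_tape: Bystander: roll of brown packing tape lying flat, 94 mm wide, 48 mm high, loose, origin under its centre.
- mug: Bystander: white mug with green dots, 78 mm wide, 93 mm high, loose, origin under its centre.

How it is judged:
By the outcome, as a careful person would: the job done as asked, in the order asked, and still so for the second after the job is handed in, while the arm keeps its last pose, push and grip.
It also fails if it takes over 64 s, if anything falls off the work surface, if the arm or the gripper's body presses on something with over 40 N, if the wrist force passes 120 N, or if a joint passes its speed limit or range.

## Working session

There is one attempt and no reset: what is moved stays moved. The work goes in short steps, Python scripts to look and compute and a tool call to move; the robot and the scene stay as the last step left them, time stands still between calls to the robot, and variables do not carry over. Pictures are saved under pics/ and viewed, at most 10 in all, crops included, and the job is handed in when it is done.

Besides the shell and the picture viewer there is one more tool, called in YAML: its name, and indented under it one key for each argument. jog_arm: Moves the arm, as the interface text tells. Its arguments: {"type":"object","properties":{"motion":{"type":"array"},"grip_force":{"type":"number"}},"required":["motion"]}

```bash
ls; mkdir -p pics
cat > h.py <<'E'
import numpy as np, cv2
from station import bot
from scipy.spatial.transform import Rotation as R
def ray(pic,xy):
    K=pic["camera_matrix"];T=np.array(pic["T"])
    d=T[:3,:3]@np.linalg.solve(np.array(K),[xy[0],xy[1],1]);return T[:3,3],d
def onz(pic,xy,z):
    o,d=ray(pic,xy);return o+d*(z-o[2])/d[2]
def proj(pic,p):
    T=np.linalg.inv(np.array(pic["T"]));c=T[:3,:3]@np.array(p)+T[:3,3];u=np.array(pic["camera_matrix"])@c;return u[:2]/u[2]
def rot(q): return R.from_quat([q[1],q[2],q[3],q[0]])
def save(n,pic): cv2.imwrite(f"pics/{n}.png",pic["pixels"][:,:,::-1])
def tri(a,b):
    (o1,d1),(o2,d2)=a,b
    s=np.linalg.lstsq(np.c_[d1,-d2],o2-o1,rcond=None)[0]
    p,q=o1+d1*s[0],o2+d2*s[1];return (p+q)/2,np.linalg.norm(p-q)
E
python3 - <<'E'
from h import *
np.set_printoptions(precision=4,suppress=True)
print(bot.get_obs())
P={n:bot.read_camera(n) for n in("scene","top")}
for n,p in P.items(): save(n+"0",p); print(n,np.array(p["T"])[:3,3])
Z=dict(gauge_grip=.015,gauge_collar=.015,pin_tip=.015,brush_grip=.012,brush_tip=.012,gauge=0,brush=0,stand=0,ferrule=.118,screw_box=0,pole_socket=0,packing_tape=0,mug=0)
for k,z in Z.items():
    r={}
    for n,p in P.items():
        for d in bot.tip_of(k,p)[:1]:
            r[n]=d["xy"]; print(k,n,round(d["score"],2),np.round(d["xy"],1),onz(p,d["xy"],z))
    if len(r)==2: print("   tri",*tri(ray(P["scene"],r["scene"]),ray(P["top"],r["top"])))
E
```

```text
pics
{'t': 0.0, 'q': array([ 0.9939,  0.4778,  0.0223,  1.5565, -0.0115,  1.1093, -0.0831]), 'joint_vel': array([ 0.0002, -0.0001, -0.0001,  0.0006,  0.0026, -0.0014,  0.0012]), 'joint_torque': array([  0.0015, -59.6441,   1.6086, -28.1194,   0.0126,   0.0094,
         0.    ]), 'eef_pos': array([ 0.3047, -0.6016,  0.2303]), 'tool_rot': array([-0.0009,  0.9726,  0.2323, -0.0003]), 'contact_force': array([1.4217, 0.113 , 0.1593]), 'torque': array([-0.0036,  0.016 ,  0.0149]), 'grasp_force': 0.0, 'gripper_width': 1.0010102267222158}
scene [-0.2018  0.6859  0.9795]
top [0.4944 0.1227 0.9443]
gauge_grip scene 0.62 [301.  300.2] [0.3824 0.319  0.015 ]
gauge_grip top 0.83 [257.  269.8] [0.3818 0.3197 0.015 ]
   tri [0.3819 0.3194 0.016 ] 0.00016346650103814885
gauge_collar scene 0.82 [318.6 285.2] [0.393  0.2591 0.015 ]
gauge_collar top 0.96 [280.2 268.3] [0.3847 0.2614 0.015 ]
   tri [0.3867 0.2615 0.0234] 0.003426683398237477
pin_tip top 0.57 [419.3 123.4] [ 0.7402 -0.0945  0.015 ]
brush_grip scene 0.92 [275.  266.2] [0.5098 0.3113 0.012 ]
brush_grip top 0.56 [264.1 220.1] [0.5055 0.3011
[... 856 characters left out ...]
0986] 0.011109078893667839
screw_box scene 0.96 [254.1 216.1] [0.7097 0.2554 0.    ]
screw_box top 0.6 [276.  139.1] [0.7143 0.2702 0.    ]
   tri [0.7075 0.2635 0.0087] 0.013727369229248217
pole_socket scene 0.57 [348.7 167.9] [ 0.7176 -0.0979 -0.    ]
pole_socket top 0.79 [419.4 124.5] [ 0.7413 -0.0982  0.    ]
   tri [ 0.742  -0.1088 -0.0209] 0.01501166393980967
packing_tape scene 0.75 [298.8 192.9] [ 0.7148  0.0969 -0.    ]
packing_tape top 0.94 [341.5 135.2] [0.7195 0.1008 0.    ]
   tri [ 0.7177  0.0985 -0.0006] 0.006023069962628422
mug scene 0.62 [226.3 250.3] [0.6423 0.3813 0.    ]
mug top 0.94 [237.3 159.3] [0.6643 0.3716 0.    ]
   tri [ 0.6666  0.3756 -0.0249] 0.006477568576573251
```

View pics/scene0.png

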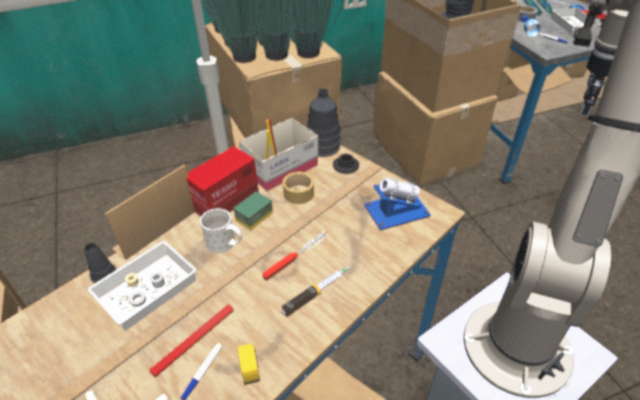

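View pics/top0.png

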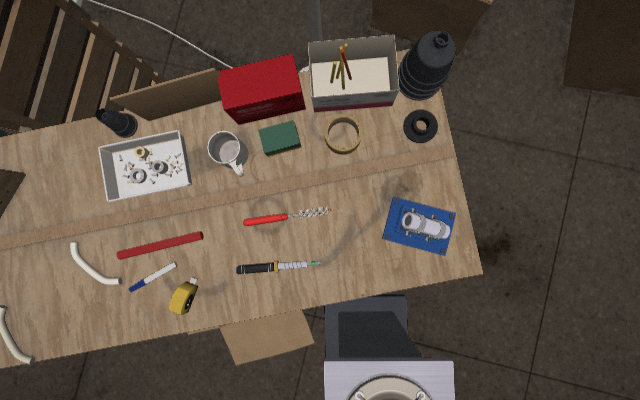

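The scene picture shows brush handle ≈(280,266), gauge ≈(300,300), stand ≈(395,205). The top picture shows brush (265,220)→(328,211), gauge (240,269)→(320,264) and ferrule (405,222)→(448,230), with the mouth apparently at its left end. These agree with the network reports. The stray pin_tip and pole_socket hit is false.

```bash
cat >> h.py <<'E'
np.set_printoptions(precision=4,suppress=True)
def pose(o=None):
    o=o or bot.get_obs(); return np.array(o["eef_pos"]),rot(o["tool_rot"])
def target_rot(a,pitch=0.):  # a: horizontal heading of tool tips, tip down by pitch; tool x = -axis
    a=np.array([a[0],a[1],0]);a/=np.linalg.norm(a);u=np.array([0,0,1.])
    ax=a*np.cos(pitch)-u*np.sin(pitch); z=-u*np.cos(pitch)-a*np.sin(pitch)
    x=-ax; return R.from_matrix(np.c_[x,np.cross(z,x),z])
def go(p,r,p0=None,r0=None):
    if p0 is None: p0,r0=pose()
    print("turn",np.round((r0.inv()*r).as_rotvec(),3),"shift mm",np.round(r0.inv().apply(np.array(p)-p0)*1000,1))
def wrist():
    o=bot.get_obs();p=bot.read_camera("wrist");q,r=pose(o);M=np.eye(4);M[:3,:3]=r.as_matrix();M[:3,3]=q
    p["T"]=M@np.array(p["tool_from_camera"]);return p
E
python3 - <<'E'
from h import *
p=wrist();print(p["tool_from_camera"],p["camera_matrix"])
go([.43,.10,.33],target_rot([.15,-1]))
E
```

```text
[[-0.0013 -0.9629 -0.2699  0.0694]
 [ 1.     -0.0012 -0.0005  0.0001]
 [ 0.0001 -0.2699  0.9629 -0.1436]
 [ 0.      0.      0.      1.    ]] [[334.6296   0.     320.7315]
 [  0.     334.6296 200.6562]
 [  0.       0.       1.    ]]
turn [ 0.     0.    -1.251] shift mm [ 428.8 -570.   -98.7]
```

Run:
```python
from h import *
go([.50,.08,.28],target_rot([.15,-1]))
```

```text
turn [ 0.     0.    -1.251] shift mm [ 482.2 -520.5  -48.7]
```

jog_arm:
  motion:
    - [0,0,-0.1,50,-52,-30,85]
    - [0,0,-0.25,96,-104,-49,85]
    - [0,0,-0.4,145,-156,-49,85]
    - [0,0,-0.55,193,-208,-49,85]
    - [0,0,-0.72,241,-260,-49,85]
    - [0,0,-0.9,290,-312,-49,85]
    - [0,0,-1.05,340,-364,-49,85]
    - [0,0,-1.2,390,-416,-49,85]
    - [0,0,-1.251,440,-470,-49,85]
    - [0,0,-1.251,482,-520,-49,85]

```text
t: 2.7
eef_pos: [0.4767, -0.0073, 0.2807]
tool_rot: [0.001, 0.653, 0.758, 0.0]
contact_force: [0.9, -1.0, -0.2]
gripper_width: 0.997
grasp_force: 0.0
```

jog_arm:
  motion:
    - [0,0,0,0,0,0,85]
    - [0,0,0,0,0,0,85]
    - [0,0,0,0,0,0,85]

```text
t: 3.08
eef_pos: [0.476, -0.0108, 0.2802]
tool_rot: [0.0, 0.654, 0.757, -0.0]
contact_force: [-0.1, -0.1, 0.1]
gripper_width: 0.996
grasp_force: 0.0
```

Run:
```python
from h import *
print(bot.get_obs()["q"],pose()[0],pose()[1].as_matrix())
p=wrist();save("w1",p)
for k,z in dict(stand=0,ferrule=.118).items():
    for d in bot.tip_of(k,p)[:2]: print(k,d,onz(p,d["xy"],z))
```

```text
[ 0.3933  0.1386 -0.5462  1.924   0.0812  1.1007 -0.0394] [ 0.476  -0.0108  0.2802] [[-0.1456  0.9893 -0.0003]
 [ 0.9893  0.1456 -0.0006]
 [-0.0006 -0.0004 -1.    ]]
stand {'xy': [319.5, 216.9], 'score': 0.86} [ 0.4856 -0.0828  0.    ]
ferrule {'xy': [337.6, 208.5], 'score': 0.62} [ 0.4964 -0.033   0.118 ]
```

View pics/w1.png

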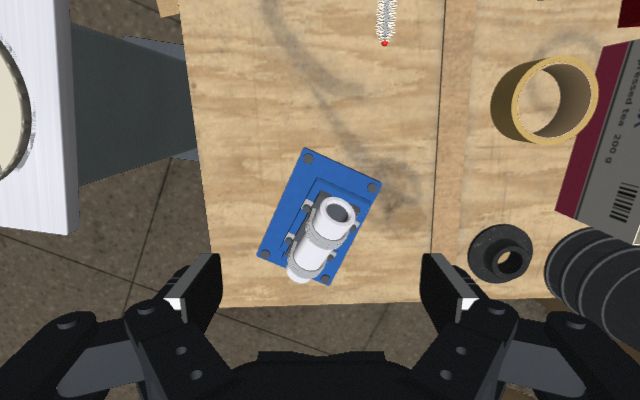

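The wrist view has +y up and +x right. Plate corners are at about (305,149), (382,183), (329,285) and (257,254), and the mouth is at about (338,212), facing up. I'll refine these on the crop.

Run:
```python
from h import *
p=wrist();im=p["pixels"]
hsv=cv2.cvtColor(im,cv2.COLOR_RGB2HSV)
m=cv2.inRange(hsv,(100,120,60),(125,255,255));m[:, :240]=0;m[:, 400:]=0
c=max(cv2.findContours(m,0,2)[0],key=cv2.contourArea)[:,0,:]
W=np.array([onz(p,x,.012)[:2] for x in cv2.convexHull(c)[:,0]]).astype(np.float32)
r=cv2.minAreaRect(W*1000);print("rect mm",r)
save("w1c",dict(pixels=cv2.resize(im[140:300,240:400],None,fx=3.75,fy=3.75,interpolation=cv2.INTER_CUBIC)))
for z in (.118,):
  print(onz(p,(338,212),z),onz(p,(338,208),z))
```

```text
rect mm ((482.5498352050781, -83.90277099609375), (158.5906219482422, 108.24339294433594), 73.61809539794922)
[ 0.4975 -0.0359  0.118 ] [ 0.4969 -0.0319  0.118 ]
```

View pics/w1c.png

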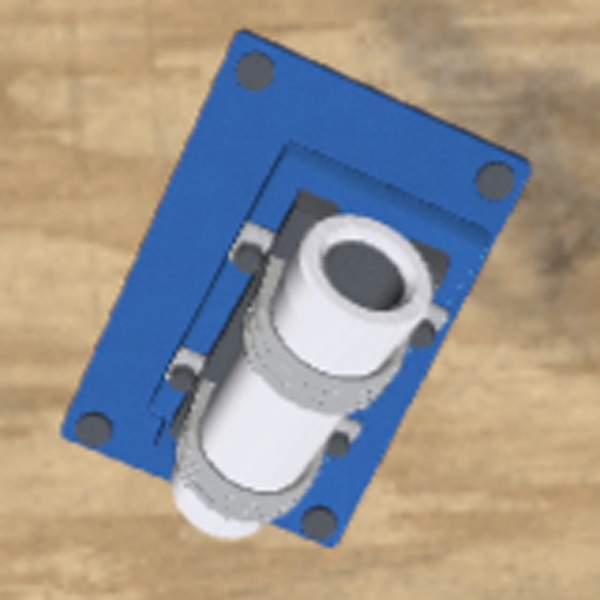

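Bore ellipse centre is at about (337.3,213), which gives the mouth ≈(0.497,-0.037,0.118). It lies within 1 mm of the stand's axis, which heads along (0.282,0.959). Next I'll look at the brush.

Run:
```python
from h import *
go([.508,.285,.17],target_rot([.127,-1]))
```

```text
turn [-0.     0.     0.021] shift mm [287.2  74.8 110.2]
```

jog_arm:
  motion:
    - [0,0,0.021,287,75,110,85]
    - [0,0,0.021,287,75,110,85]
    - [0,0,0.021,287,75,110,85]
    - [0,0,0.021,287,75,110,85]
    - [0,0,0.021,287,75,110,85]
    - [0,0,0.021,287,75,110,85]
    - [0,0,0.021,287,75,110,85]
    - [0,0,0.021,287,75,110,85]
    - [0,0,0.021,287,75,110,85]

```text
t: 4.4
eef_pos: [0.5086, 0.2843, 0.1709]
tool_rot: [0.001, 0.661, 0.75, 0.0]
contact_force: [0.2, 0.1, -0.7]
gripper_width: 0.997
grasp_force: 0.0
```

Run:
```python
from h import *
print(pose()[0])
p=wrist();save("w2",p)
for k,z in dict(brush_grip=.012,brush_tip=.012,brush=0,gauge_grip=.015,gauge_collar=.015,pin_tip=.015).items():
    for d in bot.tip_of(k,p)[:1]: print(k,d,onz(p,d["xy"],z))
im=p["pixels"];hsv=cv2.cvtColor(im,cv2.COLOR_RGB2HSV)
m=cv2.inRange(hsv,(0,150,80),(8,255,255))|cv2.inRange(hsv,(172,150,80),(180,255,255))
for c in sorted(cv2.findContours(m,0,2)[0],key=cv2.contourArea)[-2:]:
    W=np.array([onz(p,x,.018)[:2] for x in c[:,0]]).astype(np.float32);print(cv2.contourArea(c),cv2.minAreaRect(W*1000))
```

```text
[0.5086 0.2843 0.1709]
brush_grip {'xy': [318.6, 162.3], 'score': 0.62} [0.5053 0.304  0.012 ]
brush_tip {'xy': [318.3, 325.8], 'score': 0.56} [0.5261 0.1328 0.012 ]
brush {'xy': [317.5, 157.5], 'score': 0.73} [0.5039 0.3065 0.    ]
gauge_grip {'xy': [184.5, 129.9], 'score': 0.67} [0.385  0.3183 0.015 ]
gauge_collar {'xy': [184.8, 185.8], 'score': 0.57} [0.386  0.2678 0.015 ]
153.5 ((818.3184204101562, 172.30764770507812), (6.8903703689575195, 45.87355422973633), 61.22268295288086)
2224.5 ((505.72332763671875, 298.45751953125), (17.441246032714844, 111.38536834716797), 7.451061248779297)
```

View pics/w2.png

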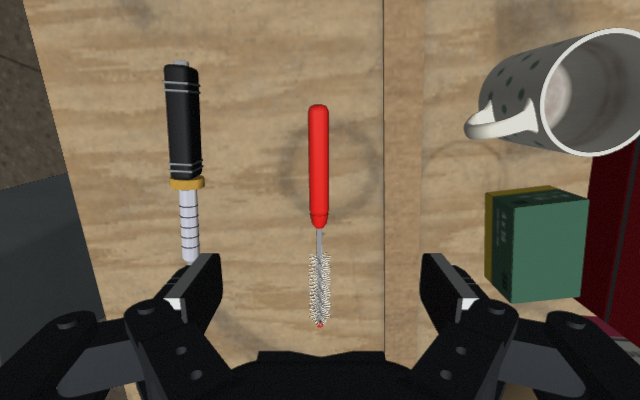

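The brush handle runs (318,104)→(318,228), its tip is at (319,325), and the strip edge is at column 384. Grip is ≈(0.505,0.304) with heading (0.13,-0.992), and every estimate agrees.

Run:
```python
from h import *
go([.505,.304,.002],target_rot([.130,-.992]))
```

```text
turn [ 0.     0.    -0.003] shift mm [ 18.5  -0.6 168.4]
```

jog_arm:
  motion:
    - [0,0,-0.003,18.5,-0.6,50,45]
    - [0,0,-0.003,18.5,-0.6,100,45]
    - [0,0,-0.003,18.5,-0.6,140,45]
    - [0,0,-0.003,18.5,-0.6,160,45]
    - [0,0,-0.003,18.5,-0.6,168,45]
    - [0,0,-0.003,18.5,-0.6,168,30]
    - [0,0,-0.003,18.5,-0.6,168,5]
    - [0,0,-0.003,18.5,-0.6,168,5]
    - [0,0,-0.003,18.5,-0.6,168,5]
    - [0,0,-0.003,18.5,-0.6,168,5]
  grip_force: 60

```text
t: 6.0
eef_pos: [0.5059, 0.3049, 0.0038]
tool_rot: [0.0, 0.659, 0.752, 0.001]
contact_force: [-1.0, -0.7, 7.3]
gripper_width: 0.19
grasp_force: 61.2
```

```bash
cat >> h.py <<'E'
MOUTH=np.array([.497,-.037,.118]);S=np.array([.282,.959]);S/=np.linalg.norm(S)
OUT=np.array([*(S*np.cos(np.pi/6)),.5])
RB=target_rot(-S,np.pi/6)
def tcp_for(s,tip_tool): return MOUTH+OUT*s-RB.apply(tip_tool)
BT=np.array([-.173,0,-.0082])
E
python3 - <<'E'
from h import *
go(tcp_for(.05,BT),RB)
E
```

```text
turn [-0.107  0.514  0.408] shift mm [-157.3   27.  -218.6]
```

jog_arm:
  motion:
    - [0,0,0,0,0,-40,5]
    - [0,0,0,0,0,-90,5]
    - [-0.01,0.05,0.04,-15,3,-140,5]
    - [-0.035,0.171,0.136,-50,9,-180,5]
    - [-0.07,0.343,0.272,-100,18,-219,5]
    - [-0.107,0.514,0.408,-157,27,-219,5]
    - [-0.107,0.514,0.408,-157,27,-219,5]
    - [-0.107,0.514,0.408,-157,27,-219,5]
    - [-0.107,0.514,0.408,-157,27,-219,5]

```text
t: 7.12
eef_pos: [0.5518, 0.1535, 0.2218]
tool_rot: [-0.155, 0.773, 0.58, 0.206]
contact_force: [0.7, 0.8, -0.7]
gripper_width: 0.195
grasp_force: 60.2
```

Run:
```python
from h import *
o=bot.get_obs();print(o["q"],o["gripper_width"],pose()[0])
go(tcp_for(.05,BT),RB)
q,r=pose();tip=q+r.apply(BT);print("tip pred",tip,"mouth+50",MOUTH+.05*OUT)
w=wrist();t=bot.read_camera("top");s=bot.read_camera("scene")
for n,p in dict(wrist=w,top=t,scene=s).items():
    print(n,"tip pred px",proj(p,tip),"mouth px",proj(p,MOUTH))
    for k in("brush_tip","ferrule","brush_grip"):
        for d in bot.tip_of(k,p)[:1]: print("  ",k,d)
im=cv2.resize(t["pixels"][170:270,340:460],None,fx=3.5,fy=3.5,interpolation=2);im2=cv2.resize(s["pixels"][130:230,310:430],None,fx=3.5,fy=3.5,interpolation=2)
a=np.vstack([np.hstack([im,np.zeros((350,0,3),np.uint8)]),])
cv2.imwrite("pics/pre.png",np.hstack([im[:,:400],im2[:,:400]])[:,:,::-1]);save("w3",w)
```

```text
[ 0.5872  0.3849 -0.8554  1.9624 -0.2713  0.688  -0.2872] 0.195481152687525 [0.5518 0.1535 0.2218]
turn [-0.002  0.003  0.002] shift mm [-0.5  1.2 -1. ]
tip pred [0.5086 0.0055 0.1428] mouth+50 [0.5092 0.0045 0.143 ]
wrist tip pred px [319.5788 538.3985] mouth px [320.9401 595.1687]
   brush_grip {'xy': [323.2, 267.1], 'score': 0.9}
top tip pred px [389.5533 215.3926] mouth px [407.4793 220.5134]
   brush_tip {'xy': [236.5, 158.3], 'score': 0.7}
   brush_grip {'xy': [321.0, 193.2], 'score': 0.67}
scene tip pred px [369.7419 180.7118] mouth px [383.9296 183.8155]
   brush_tip {'xy': [369.0, 180.7], 'score': 0.62}
   ferrule {'xy': [383.8, 187.8], 'score': 0.78}
   brush_grip {'xy': [315.1, 168.7], 'score': 0.72}
```

View pics/pre.png

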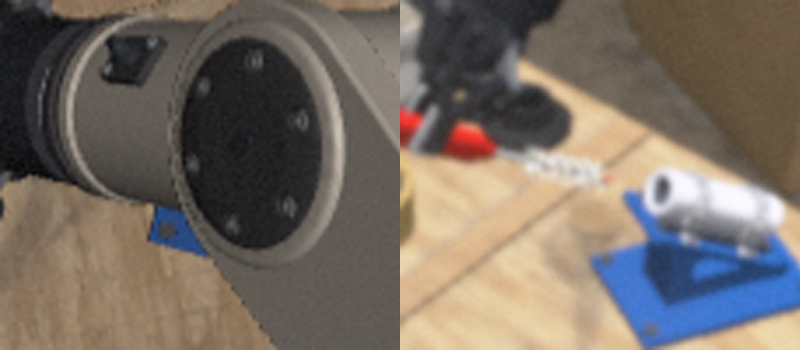

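The scene crop shows the brush tip where predicted ((369,181) against (369.7,180.7)) and the mouth at (383.4,184.3) against a predicted (383.9,183.8). Aligned, so I'll insert.

jog_arm:
  motion:
    - [0,0,0,-20,0.8,-0.7,5]
    - [0,0,0,-40,0.8,-0.7,5]
    - [0,0,0,-50,0.8,-0.7,5]
    - [0,0,0,-60,0.8,-0.7,5]
    - [0,0,0,-70,0.8,-0.7,5]
    - [0,0,0,-85,0.8,-0.7,5]
    - [0,0,0,-100,0.8,-0.7,5]
    - [0,0,0,-115,0.8,-0.7,5]
    - [0,0,0,-125,0.8,-0.7,5]
    - [0,0,0,-125,0.8,-0.7,5]

```text
t: 8.98
eef_pos: [0.5219, 0.0467, 0.1591]
tool_rot: [-0.155, 0.774, 0.578, 0.206]
contact_force: [0.9, 0.6, -0.7]
gripper_width: 0.195
grasp_force: 60.2
```

Run:
```python
from h import *
o=bot.get_obs();q,r=pose();print(o["contact_force"],"tool",r.inv().apply(o["contact_force"]),o["torque"])
print("bore coords of tip (x,y, along out) mm",1000*RB.inv().apply(q+r.apply(BT)-MOUTH))
s=bot.read_camera("scene");print(proj(s,q+r.apply([0,0,-.0082])))
for d in bot.tip_of("brush_grip",s)[:1]: print(d)
```

```text
[ 0.9115  0.567  -0.7254] tool [0.3354 0.7152 1.0268] [-0.5981  0.1704 -0.0398]
bore coords of tip (x,y, along out) mm [-76.8044  -0.1646  -0.5868]
[356.3031 176.9991]
{'xy': [355.2, 176.5], 'score': 0.81}
```

jog_arm:
  motion:
    - [0,0,0,-5,0,0,5]
    - [0,0,0,-9,0,0,5]
    - [0,0,0,-12,0,0,5]
    - [0,0,0,-14,0,0,5]
    - [0,0,0,-15,0,0,5]
    - [0,0,0,-15,0,0,5]

```text
t: 9.82
eef_pos: [0.5187, 0.0361, 0.1527]
tool_rot: [-0.155, 0.773, 0.579, 0.206]
contact_force: [1.3, 5.0, 2.4]
gripper_width: 0.195
grasp_force: 60.3
```

```bash
cat > st.py <<'E'
from h import *
o=bot.get_obs();q,r=pose();print(o["t"],"Ftool",r.inv().apply(o["contact_force"]),o["torque"],"tip in bore mm",1000*RB.inv().apply(q+r.apply(BT)-MOUTH))
E
python3 st.py
```

```text
9.825 Ftool [ 5.7032 -0.2095  0.4691] [ 0.6113  0.0367 -0.0003] tip in bore mm [-89.5951   0.2399  -0.3662]
```

jog_arm:
  motion:
    - [0,0,0,-2,0,0,5]
    - [0,0,0,-2,0,0,5]

```text
t: 10.07
eef_pos: [0.5188, 0.036, 0.1527]
tool_rot: [-0.156, 0.773, 0.579, 0.207]
contact_force: [1.0, 8.4, 6.0]
gripper_width: 0.195
grasp_force: 60.4
```

```bash
python3 st.py
```

```text
10.075 Ftool [10.2438 -1.366  -1.0274] [ 1.6662 -0.1779  0.0024] tip in bore mm [-89.6762   0.5344  -0.0014]
```

jog_arm:
  motion:
    - [0,0,0,20,0,0,5]
    - [0,0,0,40,0,0,5]
    - [0,0,0,60,0,0,5]
    - [0,0,0,76,0,0,5]
    - [0,0,0,85,0,0,5]
    - [0,0,0,86,0,0,5]
    - [0,0,0,86,0,0,5]

```text
t: 10.95
eef_pos: [0.5389, 0.1043, 0.1936]
tool_rot: [-0.155, 0.774, 0.578, 0.206]
contact_force: [-0.4, 0.1, -1.4]
gripper_width: 0.192
grasp_force: 60.2
```

```bash
python3 st.py
```

```text
10.95 Ftool [-0.7235 -0.4193  1.1698] [-0.61    0.1376 -0.0116] tip in bore mm [-7.5159  0.0232 -0.4437]
```

jog_arm:
  motion:
    - [0,0,0,-15,0,0,5]
    - [0,0,0,-32,0,0,5]
    - [0,0,0,-50,0,0,5]
    - [0,0,0,-65,0,0,5]
    - [0,0,0,-76,0,0,5]
    - [0,0,0,-82,0,0,5]
    - [0,0,0,-85,0,0,5]
    - [0,0,0,-86,0,0,5]
    - [0,0,0,-86,0,0,5]

```text
t: 12.08
eef_pos: [0.5186, 0.0362, 0.1526]
tool_rot: [-0.156, 0.773, 0.58, 0.207]
contact_force: [0.6, 6.4, 3.9]
gripper_width: 0.196
grasp_force: 60.4
```

```bash
python3 st.py
```

```text
12.075 Ftool [ 7.3741 -1.2296 -0.1884] [ 0.9421  0.0799 -0.0231] tip in bore mm [-89.6047   0.4109   0.0287]
```

jog_arm:
  motion:
    - [0,0,0,30,0,0,5]
    - [0,0,0,65,0,0,5]
    - [0,0,0,105,0,0,5]
    - [0,0,0,145,0,0,5]
    - [0,0,0,160,0,0,5]
    - [0,0,0,160,0,0,5]

```text
t: 12.82
eef_pos: [0.5571, 0.1669, 0.231]
tool_rot: [-0.155, 0.773, 0.58, 0.206]
contact_force: [-0.9, -0.8, -1.1]
gripper_width: 0.195
grasp_force: 60.2
```

```bash
python3 st.py
python3 - <<'E'
from h import *
go([.505,.304,.06],target_rot([.13,-.992]))
E
```

```text
12.825 Ftool [-1.4294 -0.6867  0.4906] [-0.6478  0.1796 -0.02  ] tip in bore mm [67.642   0.3528 -0.1753]
turn [ 0.107 -0.514 -0.405] shift mm [ 16.3 -88.3 206.6]
```

jog_arm:
  motion:
    - [0.02,-0.1,-0.08,10,-20,20,5]
    - [0.05,-0.24,-0.18,12,-40,60,5]
    - [0.08,-0.38,-0.3,14,-60,110,5]
    - [0.107,-0.514,-0.405,16.3,-78,160,5]
    - [0.107,-0.514,-0.405,16.3,-88.3,200,5]
    - [0.107,-0.514,-0.405,16.3,-88.3,206,5]
    - [0.107,-0.514,-0.405,16.3,-88.3,206,5]
    - [0.107,-0.514,-0.405,16.3,-88.3,206,5]

```text
t: 13.82
eef_pos: [0.507, 0.3013, 0.0615]
tool_rot: [0.0, 0.662, 0.75, 0.0]
contact_force: [-0.1, -0.7, -1.2]
gripper_width: 0.197
grasp_force: 60.2
```

Run:
```python
from h import *
print(pose()[0]);go([.505,.304,.004],target_rot([.13,-.992]))
```

```text
[0.507  0.3013 0.0615]
turn [ 0.001  0.    -0.006] shift mm [ 3.  -1.7 57.5]
```

jog_arm:
  motion:
    - [0,0,0,0,-1.7,30,5]
    - [0,0,0,0,-1.7,48,5]
    - [0,0,0,0,-1.7,55,5]
    - [0,0,0,0,-1.7,57,5]
    - [0,0,0,0,-1.7,57,5]

```text
t: 14.45
eef_pos: [0.504, 0.3035, 0.0042]
tool_rot: [-0.0, 0.66, 0.751, 0.0]
contact_force: [0.0, 0.0, -0.3]
gripper_width: 0.196
grasp_force: 60.2
```

jog_arm:
  motion:
    - [0,0,0,0,0,1.5,5]
    - [0,0,0,0,0,1.5,25]
    - [0,0,0,0,0,1.5,40]
    - [0,0,0,0,0,1,40]
    - [0,0,0,0,0,-5,40]
    - [0,0,0,0,0,-30,40]
    - [0,0,0,0,0,-80,40]
    - [0,0,0,0,70,-130,45]
    - [0,0,0,0,-60,-150,45]
    - [0,0,0,10,-110,-150,45]

```text
t: 15.7
eef_pos: [0.4333, 0.3009, 0.1489]
tool_rot: [-0.0, 0.661, 0.75, 0.001]
contact_force: [-0.6, 1.2, -0.3]
gripper_width: 0.528
grasp_force: 0.0
```

Run:
```python
from h import *
print(pose()[0],pose()[1].as_matrix()[:,1])
```

```text
[0.4333 0.3009 0.1489] [0.9921 0.1252 0.0013]
```

jog_arm:
  motion:
    - [0,0,0,8,-46,-15,50]
    - [0,0,0,8,-46,-15,50]
    - [0,0,0,8,-46,-15,50]
    - [0,0,0,8,-46,-15,50]

```text
t: 16.2
eef_pos: [0.3875, 0.302, 0.1623]
tool_rot: [-0.0, 0.661, 0.75, -0.0]
contact_force: [-0.2, 0.0, -0.6]
gripper_width: 0.583
grasp_force: 0.0
```

Run:
```python
from h import *
print(pose()[0])
p=wrist();save("w4",p)
for k,z in dict(brush_grip=.012,brush_tip=.012,gauge_grip=.015,gauge_collar=.015,pin_tip=.015).items():
    for d in bot.tip_of(k,p)[:1]: print(k,d,onz(p,d["xy"],z))
```

```text
[0.3875 0.302  0.1623]
brush_grip {'xy': [446.9, 203.5], 'score': 0.59} [0.5047 0.3004 0.012 ]
gauge_grip {'xy': [319.0, 169.8], 'score': 0.73} [0.3849 0.3172 0.015 ]
gauge_collar {'xy': [318.6, 225.0], 'score': 0.79} [0.3908 0.2661 0.015 ]
pin_tip {'xy': [310.2, 323.0], 'score': 0.5} [0.3953 0.1614 0.015 ]
```

View pics/w4.png

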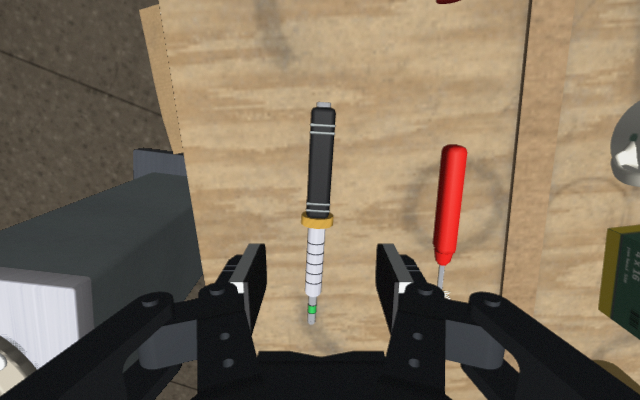

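The brush lies flat where it was. The gauge handle runs (323,107)→(319,215), with the collar at (317,219) and the pin tip at (311,323).

Run:
```python
from h import *
p=wrist()
im=p["pixels"];sub=im[112:206,295:345].astype(int).max(2)
pts=[]
for r in range(116,206,6):
    c=np.where(im[r,295:345].max(1)<75)[0]
    if len(c)>5: pts.append([*onz(p,(295+(c[0]+c[-1])/2,r),.028)[:2],c[-1]-c[0]])
pts=np.array(pts);print(pts)
f=np.polyfit(pts[:,1],pts[:,0],1);print("x at .318",np.polyval(f,.318),"slope",f[0],"x at tip",np.polyval(f,.1614))
T=onz(p,(311.3,322),.015);print(T)
for x in [.386,.387,.388]:
    print((T[0]-x)/(T[1]-.318))
```

```text
[[ 0.3825  0.3638 23.    ]
 [ 0.3827  0.3591 22.    ]
 [ 0.3829  0.3543 23.    ]
 [ 0.3838  0.3447 22.    ]
 [ 0.384   0.3398 23.    ]
 [ 0.3842  0.3349 22.    ]
 [ 0.3848  0.3299 22.    ]
 [ 0.3846  0.3248 22.    ]
 [ 0.3853  0.3198 22.    ]
 [ 0.3859  0.3147 22.    ]
 [ 0.3862  0.3095 21.    ]
 [ 0.3864  0.3043 22.    ]
 [ 0.3866  0.299  21.    ]
 [ 0.3869  0.2936 22.    ]]
x at .318 0.38543627005558767 slope -0.06562482053090565 x at tip 0.3957131169507275
[0.3954 0.1629 0.015 ]
-0.06075066839776838
-0.05430264432380512
-0.047854620249841856
```

Run:
```python
from h import *
go([.3854,.318,.003],target_rot([.0645,-1]))
```

```text
turn [-0.001 -0.     0.063] shift mm [ 15.7   1.1 159.3]
```

jog_arm:
  motion:
    - [0,0,0.063,15.7,1.1,50,50]
    - [0,0,0.063,15.7,1.1,100,45]
    - [0,0,0.063,15.7,1.1,135,45]
    - [0,0,0.063,15.7,1.1,152,45]
    - [0,0,0.063,15.7,1.1,159,45]
    - [0,0,0.063,15.7,1.1,159,30]
    - [0,0,0.063,15.7,1.1,159,5]
    - [0,0,0.063,15.7,1.1,159,5]
    - [0,0,0.063,15.7,1.1,159,5]
    - [0,0,0.063,15.7,1.1,159,5]
  grip_force: 90

```text
t: 17.8
eef_pos: [0.3861, 0.3187, 0.0048]
tool_rot: [-0.0, 0.684, 0.73, 0.001]
contact_force: [-1.0, -0.5, 6.8]
gripper_width: 0.219
grasp_force: 88.6
```

Run:
```python
from h import *
q,r=pose();print(q,r.inv().apply(np.array([.3854,.318,.015])-q))
```

```text
[0.3861 0.3187 0.0048] [-0.0007 -0.0007 -0.0102]
```

```bash
cat >> h.py <<'E'
GC=np.array([-.0537,0,-.0102]);GT=np.array([-.1597,0,-.0102])
E
sed -i 's/apply(BT)/apply(GC)/;s/tip in/collar in/' st.py
python3 - <<'E'
from h import *
go(tcp_for(.141,GC),RB)
E
```

```text
turn [-0.091  0.516  0.343] shift mm [-198.7  147.6 -201.8]
```

jog_arm:
  motion:
    - [0,0,0,0,0,-30,5]
    - [0,0,0,0,0,-80,5]
    - [0,0,0,0,10,-130,5]
    - [-0.015,0.08,0.06,-20,40,-165,5]
    - [-0.03,0.19,0.13,-60,70,-195,5]
    - [-0.055,0.32,0.21,-105,100,-202,5]
    - [-0.075,0.43,0.28,-150,130,-202,5]
    - [-0.091,0.516,0.343,-190,147.6,-202,5]
    - [-0.091,0.516,0.343,-198.7,147.6,-202,5]
    - [-0.091,0.516,0.343,-198.7,147.6,-202,5]

```text
t: 19.05
eef_pos: [0.5453, 0.1286, 0.2053]
tool_rot: [-0.155, 0.774, 0.578, 0.206]
contact_force: [-0.8, 1.2, -2.8]
gripper_width: 0.211
grasp_force: 88.4
```

jog_arm:
  motion:
    - [0,0,0,0,0,0,5]
    - [0,0,0,0,0,0,5]

```text
t: 19.3
eef_pos: [0.545, 0.1314, 0.2058]
tool_rot: [-0.155, 0.773, 0.58, 0.206]
contact_force: [0.0, 1.0, -1.8]
gripper_width: 0.215
grasp_force: 88.4
```

```bash
python3 st.py
python3 - <<'E'
from h import *
q,r=pose();go(tcp_for(.141,GC),RB)
s=bot.read_camera("scene")
for k,v in dict(pin_tip=GT,gauge_collar=GC,gauge_grip=[-.0007,0,-.0102]).items():
    print(k,proj(s,q+r.apply(v)),bot.tip_of(k,s)[:1])
print(proj(s,MOUTH))
w=wrist()
for k,v in dict(gauge_collar=GC,gauge_grip=[-.0007,0,-.0102]).items():
    print(k,proj(w,q+r.apply(v)),bot.tip_of(k,w)[:1])
cv2.imwrite("pics/pre2.png",cv2.resize(s["pixels"][130:230,290:430],None,fx=5.5,fy=5.5,interpolation=2)[:,:,::-1])
E
```

```text
19.3 Ftool [-0.0341 -0.2733  2.0185] [-0.6719  0.1916  0.0031] collar in bore mm [141.8711  -1.2662   1.2195]
turn [-0.003  0.002  0.003] shift mm [-0.9  1.5 -1.4]
pin_tip [373.8601 181.8796] [{'xy': [374.2, 182.6], 'score': 0.54}]
gauge_collar [342.304  174.4176] []
gauge_grip [325.3504 170.4086] [{'xy': [324.5, 172.6], 'score': 0.71}]
[383.9296 183.8155]
gauge_collar [317.6574 370.048 ] [{'xy': [323.2, 365.8], 'score': 0.81}]
gauge_grip [316.9267 270.2051] [{'xy': [318.3, 270.3], 'score': 0.62}]
```

View pics/pre2.png

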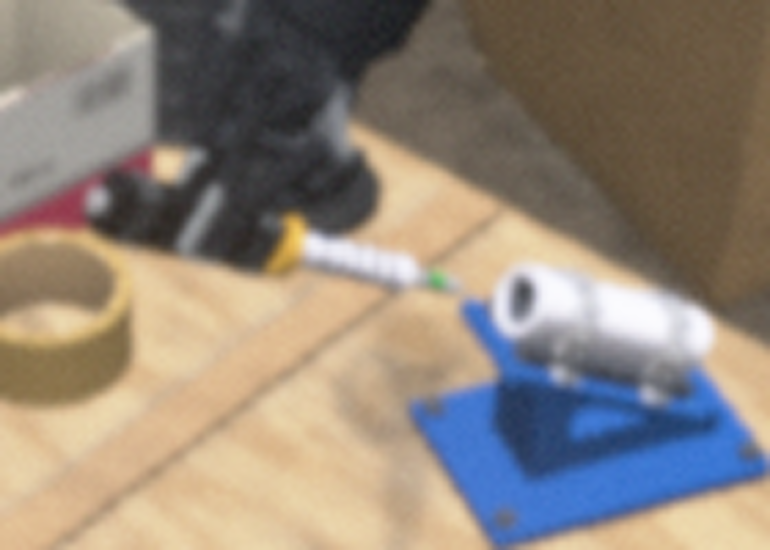

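The pin tip shows at (374,183) against a predicted (373.9,181.9), so the gauge may be slightly low or drooping in the grip. I'll correct the pose offset first, then measure the sleeve line.

jog_arm:
  motion:
    - [-0.003,0.002,0.003,-1,1.5,-1.4,5]
    - [-0.003,0.002,0.003,-1,1.5,-1.4,5]
    - [-0.003,0.002,0.003,-1,1.5,-1.4,5]

```text
t: 20.02
eef_pos: [0.5467, 0.1273, 0.206]
tool_rot: [-0.155, 0.775, 0.577, 0.207]
contact_force: [-0.2, -0.2, -3.3]
gripper_width: 0.214
grasp_force: 88.4
```

```bash
python3 st.py
python3 - <<'E'
from h import *
q,r=pose()
P=[bot.read_camera("scene") for _ in range(6)]
s=P[0];im=np.mean([p["pixels"].astype(float) for p in P],0)
f=5;x0,y0=335,160
c=cv2.resize(im[y0:y0+45,x0:x0+80],None,fx=10,fy=10,interpolation=2).clip(0,255).astype(np.uint8)
def px(p): u=proj(s,p);return tuple(int(round(v)) for v in ((u[0]-x0+.5)*10,(u[1]-y0+.5)*10))
d0=q+r.apply(GC);d1=q+r.apply(GT)
cv2.line(c,px(d0),px(d1),(255,0,0),1);cv2.line(c,px(MOUTH+OUT*.02),px(MOUTH-OUT*.09),(255,0,255),1);cv2.circle(c,px(MOUTH),4,(255,0,255),1)
cv2.imwrite("pics/line.png",c[:,:,::-1])
E
```

```text
20.025 Ftool [-1.8046 -0.1109  2.7345] [-0.6284  0.2296  0.0104] collar in bore mm [138.9697   1.0826  -0.6498]
```

View pics/line.png

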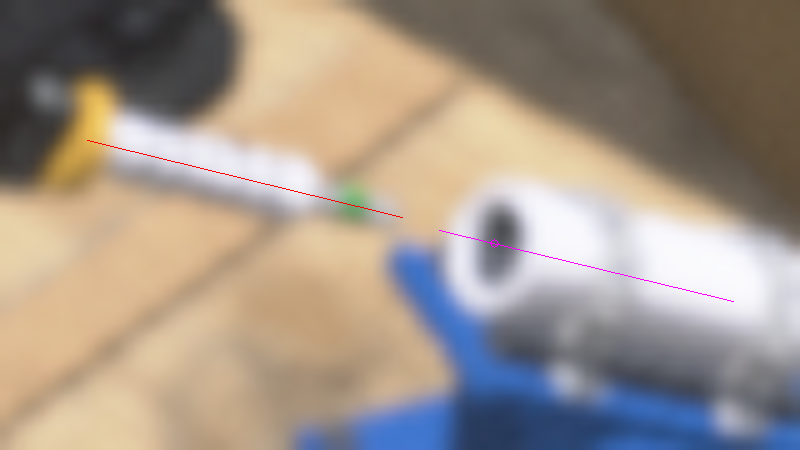

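The sleeve and pin lie along the predicted red line, which is collinear with the bore axis. Inserting to just before the pin touches the bottom.

jog_arm:
  motion:
    - [0,0,0,-15,-0.7,0.4,5]
    - [0,0,0,-30,-0.7,0.4,5]
    - [0,0,0,-45,-0.7,0.4,5]
    - [0,0,0,-55,-0.7,0.4,5]
    - [0,0,0,-65,-0.7,0.4,5]
    - [0,0,0,-75,-0.7,0.4,5]
    - [0,0,0,-85,-0.7,0.4,5]
    - [0,0,0,-95,-0.7,0.4,5]
    - [0,0,0,-100,-0.7,0.4,5]
    - [0,0,0,-100,-0.7,0.4,5]

```text
t: 21.58
eef_pos: [0.5212, 0.0445, 0.1556]
tool_rot: [-0.155, 0.775, 0.577, 0.207]
contact_force: [0.4, 0.1, -1.5]
gripper_width: 0.216
grasp_force: 88.4
```

```bash
python3 st.py
```

```text
21.575 Ftool [-0.5597  0.3444  1.4431] [-0.6512  0.1768 -0.0124] collar in bore mm [38.6963 -0.0248 -0.2392]
```

jog_arm:
  motion:
    - [0,0,0,-8,0,0,5]
    - [0,0,0,-14,0,0,5]
    - [0,0,0,-19,0,0,5]
    - [0,0,0,-23,0,0,5]
    - [0,0,0,-27,0,0,5]
    - [0,0,0,-30,0,0,5]
    - [0,0,0,-33,0,0,5]
    - [0,0,0,-35,0,0,5]
    - [0,0,0,-35,0,0,5]

```text
t: 22.7
eef_pos: [0.5125, 0.0155, 0.1381]
tool_rot: [-0.155, 0.775, 0.577, 0.207]
contact_force: [-0.2, 0.5, -1.2]
gripper_width: 0.217
grasp_force: 88.4
```

```bash
python3 st.py
```

```text
22.7 Ftool [-0.2237 -0.3724  1.3113] [-0.4752  0.1845  0.0257] collar in bore mm [ 3.7658 -0.1116 -0.2652]
```

Now seat the collar, in small steps.

jog_arm:
  motion:
    - [0,0,0,-1.5,0,0,5]
    - [0,0,0,-3,0,0,5]
    - [0,0,0,-4.5,0,0,5]
    - [0,0,0,-5.5,0,0,5]
    - [0,0,0,-6,0,0,5]
    - [0,0,0,-6,0,0,5]

```text
t: 23.45
eef_pos: [0.5114, 0.0116, 0.1358]
tool_rot: [-0.155, 0.774, 0.577, 0.208]
contact_force: [0.8, 5.3, 3.6]
gripper_width: 0.217
grasp_force: 88.6
```

```bash
python3 st.py
```

```text
23.45 Ftool [ 6.3828 -0.7105 -0.4738] [0.685  0.0751 0.0631] collar in bore mm [-0.928  -0.0861 -0.2043]
```

jog_arm:
  motion:
    - [0,0,0,-1.5,0,0,5]
    - [0,0,0,-3,0,0,5]
    - [0,0,0,-3,0,0,5]
    - [0,0,0,-3,0,0,5]

```text
t: 23.95
eef_pos: [0.5112, 0.0116, 0.1357]
tool_rot: [-0.156, 0.773, 0.578, 0.209]
contact_force: [-0.1, 11.2, 10.2]
gripper_width: 0.212
grasp_force: 89.2
```

```bash
python3 st.py
```

```text
23.95 Ftool [14.3829 -3.2134 -3.4044] [ 2.2315 -0.0842  0.206 ] collar in bore mm [-1.0577 -0.0948 -0.0351]
```

Seated: the force rose from 6 to 14 N with no further travel. Now pull straight out.

jog_arm:
  motion:
    - [0,0,0,4,0,0,5]
    - [0,0,0,10,0,0,5]
    - [0,0,0,22,0,0,5]
    - [0,0,0,37,0,0,5]
    - [0,0,0,52,0,0,5]
    - [0,0,0,70,0,0,5]
    - [0,0,0,90,0,0,5]
    - [0,0,0,110,0,0,5]
    - [0,0,0,135,0,0,5]
    - [0,0,0,150,0,0,5]

```text
t: 25.2
eef_pos: [0.5478, 0.1349, 0.2099]
tool_rot: [-0.155, 0.774, 0.578, 0.208]
contact_force: [0.1, -0.5, -1.9]
gripper_width: 0.22
grasp_force: 88.4
```

```bash
python3 st.py
python3 - <<'E'
from h import *
go([.52,.20,.32],target_rot([-.1,-1]))
E
```

```text
25.2 Ftool [-1.3249  0.2466  1.4705] [-0.6353  0.1679 -0.0202] collar in bore mm [147.4551   0.1699  -0.1892]
turn [ 0.05  -0.522 -0.184] shift mm [102.3 -45.1 -68.1]
```

jog_arm:
  motion:
    - [0,0,0,20,0,0,5]
    - [0.008,-0.087,-0.031,40,-10,-15,5]
    - [0.016,-0.174,-0.061,55,-18,-30,5]
    - [0.025,-0.261,-0.092,70,-27,-42,5]
    - [0.033,-0.348,-0.122,82,-36,-52,5]
    - [0.042,-0.435,-0.153,94,-41,-62,5]
    - [0.05,-0.522,-0.184,102,-45,-68,5]
    - [0.05,-0.522,-0.184,102,-45,-68,5]
    - [0.05,-0.522,-0.184,102,-45,-68,5]
    - [0.05,-0.522,-0.184,102,-45,-68,5]

```text
t: 26.45
eef_pos: [0.52, 0.1961, 0.3178]
tool_rot: [-0.0, 0.743, 0.669, -0.001]
contact_force: [0.6, -0.1, -1.0]
gripper_width: 0.217
grasp_force: 88.3
```

jog_arm:
  motion:
    - [0,0,0,0,0,0,5]
    - [0,0,0,0,0,0,5]
    - [0,0,0,0,0,0,5]

```text
t: 26.82
eef_pos: [0.52, 0.1975, 0.3186]
tool_rot: [-0.0, 0.742, 0.67, -0.0]
contact_force: [-1.0, -0.4, -1.4]
gripper_width: 0.211
grasp_force: 88.3
```

Run:
```python
from h import *
q,r=pose();print(q,"tool x",r.as_matrix()[:,0],bot.get_obs()["joint_vel"])
s=bot.read_camera("scene");GP=GT+[.016,0,0]
for k,v in dict(pin_tip=GP,gauge_grip=[-.0007,0,-.0102],gauge_collar=GC).items():
    print(k,proj(s,q+r.apply(v)),bot.tip_of(k,s)[:1])
u=proj(s,q+r.apply(GC+[-.04,0,0])).astype(int);x0,y0=u[0]-50,u[1]-35
c=cv2.resize(s["pixels"][y0:y0+70,x0:x0+100],None,fx=8,fy=8,interpolation=2).copy()
f=lambda p:tuple(int(v) for v in (proj(s,p)-[x0-.5,y0-.5])*8)
cv2.line(c,f(q+r.apply(GC)),f(q+r.apply(GP)),(255,0,0),1);cv2.imwrite("pics/end.png",c[:,:,::-1])
```

```text
[0.52   0.1975 0.3186] tool x [ 0.1016  0.9948 -0.0001] [-0.0026  0.0019  0.     -0.0034  0.0012  0.0016  0.0005]
pin_tip [359.7224 128.984 ] [{'xy': [359.0, 130.4], 'score': 0.43}]
gauge_grip [306.2283 147.9988] [{'xy': [307.9, 149.0], 'score': 0.56}]
gauge_collar [326.6629 140.7352] [{'xy': [327.0, 142.5], 'score': 0.61}]
```

View pics/end.png

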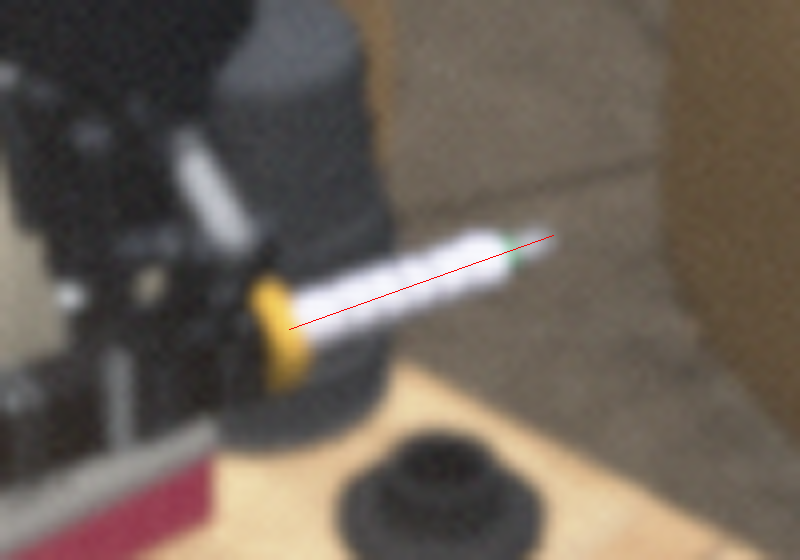

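The picture shows the gauge level along its predicted line. The pin is at its expected 16 mm reading, with the tip at the end of the red line (555,235) and the sleeve ending in the green band (512,250).

```bash
python3 -c "
from station import bot
print(bot.hand_in())"
```

```text
the job is handed in; nothing more can be done
None
```

The job is handed in: the bore was brushed to the bottom twice and the brush laid flat, and the gauge was seated on its collar, drawn straight out and held level about 33 cm up, its pin at about 16 mm in the green band.

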